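# Slide the bottle crate into its parking corner

## Task

Push the blue bottle crate across the bench into the aluminium corner stop, so that a long side sits snug along the long rail and an end sits snug against the short rail. It is heavy and narrow and tips over if shoved high up, so push it low near its base and let it slide: keep it standing flat on the bench, do not lift or carry it, do not push on its bottles, and leave the rack, cup and beaker alone.

Things in the scene. Friction and masses are not known exactly. Their poses are not given: they have to be found in the camera images.
- crate: Blue plastic crate, 76 mm (its x) by 170 (its y), slick upright walls 70 high, grippy rubber sole; three red-capped bottles along y, tops 133 up, 13 mm in from the long sides. About 0.9 kg; pushed across its 76 mm depth much above 35 mm it may tip. Origin: centre of its underside, z up. At the start face x = -38 mm looks roughly to the robot, nearer and further left than the stop.
- corner_stop: L-shaped aluminium stop fixed to the bench, rails 26 mm high. Origin: inner corner of the rails, on the bench. Long rail: inner face x = 0, from y = 0 to +250 mm (the far rail). Short rail: inner face y = 0, from x = 0 to -110 mm. Parked, the crate's origin is at x = -38, y = +85 mm here, axes parallel. Outside flanges 26 mm wide, 4 mm high.
- rack: Bystander: yellow microtube rack, 56 x 136 x 34 mm, origin at the centre of its underside, long along its y.
- cup: Bystander: specimen cup with a blue lid, 62 mm across, 68 mm high, origin at the centre of its underside.
- beaker_1: Bystander: small glass beaker with cotton balls, 57 mm across, 71 mm high, origin at the centre of its underside.
- crate_bottle0: Red-capped glass bottle held fast in the crate, 50 mm across, 125 mm high, origin at the centre of its underside, 8 mm above the crate's underside at crate y = -53.5 mm. Not to be pushed on.
- crate_bottle1: Red-capped glass bottle held fast in the crate, 50 mm across, 125 mm high, origin at the centre of its underside, 8 mm above the crate's underside at crate y = 0 mm. Not to be pushed on.
- crate_bottle2: Red-capped glass bottle held fast in the crate, 50 mm across, 125 mm high, origin at the centre of its underside, 8 mm above the crate's underside at crate y = 53.5 mm. Not to be pushed on.

How it is judged:
By the outcome, as a careful person would: the job done as asked, in the order asked, and still so for the second after the job is handed in, with the robot touching nothing.
It also fails if it takes over 69 s, if anything falls off the work surface, if the arm or the gripper's body presses on something with over 40 N, if the wrist force passes 120 N, or if a joint passes its speed limit or range.

## Robot

A 6-joint arm with a two-finger parallel gripper is mounted at the origin on a cart in front of the work surface, level with it; the furniture and walls round the work are solid. World frame = base frame: x ahead of the robot, y to its left, z up, the work surface at z = 0. Lengths are in m, angles in rad, forces in N, time in s.
With the tool pointing down it reaches from about 0.425 to 0.95 m from the base axis. Payload 3.5 kg.
Tool frame: the origin (TCP) lies midway between the tips of the shut fingers; the grasp point (between the pads) lies 19 mm behind it; z points along the fingers, y is the line along which they close (so a half turn about z gives the same grasp; the last joint's range is limited). The gripper opens to 85 mm and grips with 20 to 120 N. Pads are 22 mm wide; open, the fingers measure 114 mm over their backs; the gripper's body (76 mm by 85 mm) begins 54 mm behind the grasp point. The pads swing forward as they close: fully open they stand 13 mm farther back than shut.
Start: joints at [0.974, 0.286, 1.577, -0, 1.279, -0.15], TCP at [0.292, 0.609, 0.231] pointing down, gripper open.
Joint ranges: [-2.77, 2.77], [-0.9, 2.22], [0.21, 2.48], [-1.53, 4.67], [0.24, 2.81], [-2.84, 2.84]. Speed limits (rad/s): [2.79, 2.79, 3.14, 3.14, 3.14, 3.14].

## Interface

Orientations are given as a unit quaternion [x, y, z, w].
In Python, from plant import get_state, read_camera, ctrl gives the robot as it stands.
- The arm moves only by the shell command python3 -m crank 'ROWS' [FORCE]. ROWS is JSON, a list of rows, each a list of 3 entries, a list of its own where there are three numbers: the shift along the tool's x, y, z in mm, then the turn about the tool's z in degrees, then the closure in counts, from 0 (fully open) to 255 (shut). In form: [[[tx, ty, tz], yaw, claw], ...]. A call has 1 to 10 rows; each row is the pose to reach, as a shift and turn from the pose commanded when the call began, along the tool's axes at that moment; what a row does not reach only later rows make up. A row lasts 1/10 s, in which the tool goes at most 50 mm and 8.59 degrees, less where a joint would pass 70% of its speed; a pose out of reach is approached as far as the arm can. A call with a gripper value outside its range is refused whole. The fingers move at their own pace and stop on an object; FORCE is the grip in N (left out, the last holds). Time passes only in rows, so rows that repeat a pose let the fingers close. It gives the time, the measured TCP pose, the force, the opening and the grip force at its end, in the units of the state.
- get_state(): the state, without advancing time (a new reading comes with each control period).
- read_camera(name): name is "scene" or "top" or "wrist"; returns a dict with "frame" (480x640x3 uint8, blue, green, red), "range_z" (480x640 float32, m along the optical axis (not along the pixel's ray), 0 where there is no reading), "vfov" (degrees; the focal length in pixels is half the picture's height over the tangent of half this angle, whatever the lens; pixels are square), "cx", "cy" (the principal point, pixels), "origin" and "orientation" of the camera in the world. Camera axes: x right, y down, z forward; pixel columns grow to the right and rows downward; lengths in m; the calibration is good to about 2 mm. A picture is of the moment at which its call begins.
- ctrl.sign_off(): hands the job in; it is judged then, once.
The state is a dict: "time": time; "qpos": joint angles; "dq": joint speeds; "joint_efforts": joint torques, N m; "eef_pos": TCP position; "tcp_rot": TCP orientation; "contact_force": force on the tool from outside, world axes, zero at the start; "wrist_torque": the same for the moment, N m; "opening": opening from 0.0 (shut) to 1.0 (fully open); "finger_force": force on a finger pad.
Only numpy, scipy, OpenCV 4.12 (cv2) and the standard library are available. Lean on these libraries where they do the work, as an engineer would, in place of code of your own. Each camera call takes 0.05 s, during which the arm holds its last target. There are 200 camera calls.

## Working session

There is one attempt and no reset: what is moved stays moved. The work goes in short steps, Python scripts to look and compute and a shell command to move; the robot and the scene stay as the last step left them, time stands still between calls to the robot, and variables do not carry over. Pictures are saved under pics/ and viewed, at most 10 in all, crops included, and the job is handed in when it is done.

```bash
mkdir -p pics; ls
cat > h.py <<'E'
import numpy as np, cv2
from scipy.spatial.transform import Rotation as R
from plant import get_state, read_camera, ctrl
def cloud(c):
    f=240/np.tan(np.radians(c["vfov"])/2); z=c["range_z"]
    v,u=np.mgrid[:480,:640]
    p=np.stack([(u-c["cx"])/f*z,(v-c["cy"])/f*z,z],-1)
    P=p@R.from_quat(c["orientation"]).as_matrix().T+np.array(c["origin"])
    P[z==0]=np.nan
    return P
E
python3 - <<'E'
from h import *
s=get_state();print({k:np.round(s[k],3).tolist() for k in s})
c=read_camera("top");cv2.imwrite("pics/top0.png",c["frame"]);print(c["origin"],c["orientation"],c["vfov"])
P=cloud(c);np.save("P0.npy",P)
c=read_camera("scene");cv2.imwrite("pics/sc0.png",c["frame"])
E
```

```text
pics
{'time': 0.0, 'qpos': [0.974, 0.287, 1.578, 0.0, 1.279, -0.15], 'dq': [0.001, 0.001, 0.0, 0.0, -0.0, 0.001], 'joint_efforts': [0.0, -40.6, -29.262, -0.0, 0.006, -0.0], 'eef_pos': [0.291, 0.608, 0.23], 'tcp_rot': [0.222, 0.975, -0.001, -0.0], 'contact_force': [-0.212, 0.233, -0.431], 'wrist_torque': [-0.006, -0.071, -0.034], 'finger_force': 0.0, 'opening': 1.003}
[0.35148085 0.1770062  1.24979903] [-0.69383943  0.71354508 -0.06367247  0.0733899 ] 45.99958963005529
```

View pics/top0.png

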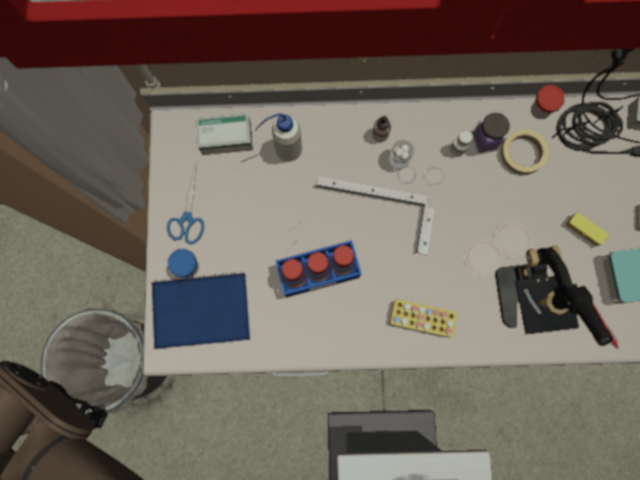

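View pics/sc0.png

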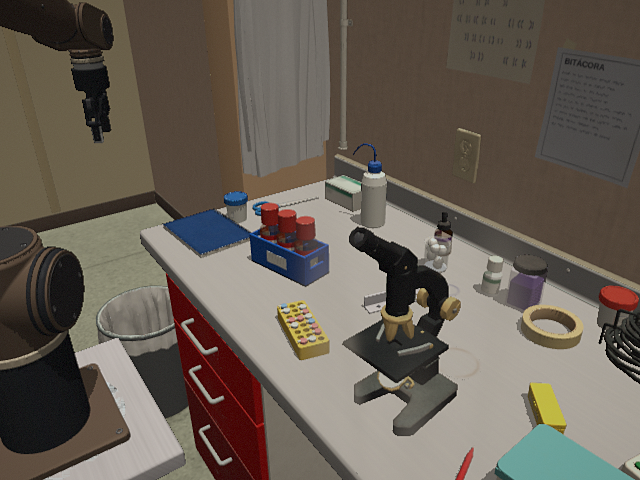

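The top view shows the crate at about (318,268), the stop's inner corner near (424,205), the rack at (424,317), the cup at (182,263) and the beaker at (400,152). Next I measure the poses.

```bash
cat >> h.py <<'E'
def crate(c,P=None):
    """crate x,y,yaw(deg) from blue rim pts; yaw near ref"""
    P=cloud(c) if P is None else P
    hsv=cv2.cvtColor(c["frame"],cv2.COLOR_BGR2HSV)
    m=(hsv[...,0]>100)&(hsv[...,0]<130)&(hsv[...,1]>120)&(P[...,2]>.058)&(P[...,2]<.08)
    m[:, :]&=(P[...,1]<.36)
    q=P[m][:,:2]
    (cx,cy),(w,h),a=cv2.minAreaRect((q*1000).astype(np.float32))
    if w>h: w,h,a=h,w,a-90
    a=(a+90)%180-90
    return np.array([cx,cy,a]),(w,h),len(q),np.nanmedian(P[m][:,2])
E
python3 - <<'E'
from h import *
c=read_camera("top");P=cloud(c)
print(crate(c,P))
z=P[...,2]
def box(u0,u1,v0,v1,lo,hi):
    s=P[v0:v1,u0:u1].reshape(-1,3); s=s[(s[:,2]>lo)&(s[:,2]<hi)]; return s
for n,b in dict(long=(310,420,170,210,.018,.035),short=(414,440,214,258,.018,.035),rack=(380,470,290,345,.025,.06),cup=(160,205,240,280,.05,.09),beak=(380,420,130,175,.03,.09)).items():
    s=box(*b); r=cv2.minAreaRect((s[:,:2]*1000).astype(np.float32)); print(n,len(s),np.round(np.median(s[:,2]),4),np.round(r[0],1),np.round(r[1],1),round(r[2],1), np.round(cv2.boxPoints(r)).tolist())
print(np.nanmedian(z[330:350,270:370]))
E
```

```text
(array([538.25244141, 187.68862915,  13.63962746]), (72.70146179199219, 165.6354217529297), 415, np.float64(0.06890333357726641))
long 324 0.0255 [713.6  73. ] [237.5   7.5] 77.4 [[684.0, -42.0], [691.0, -44.0], [743.0, 188.0], [736.0, 190.0]]
short 103 0.0265 [617.3 -42. ] [ 6.2 85.2] 78.5 [[575.0, -37.0], [658.0, -54.0], [660.0, -47.0], [576.0, -31.0]]
rack 1375 0.0301 [429.8 -34.5] [136.6  56.3] 76.2 [[386.0, -94.0], [441.0, -108.0], [473.0, 25.0], [419.0, 39.0]]
cup 684 0.0671 [558.9 479. ] [60.9 60.1] 84.0 [[526.0, 452.0], [586.0, 446.0], [592.0, 506.0], [532.0, 512.0]]
beak 595 0.0553 [813.8   1.3] [89.7 56.4] 19.6 [[762.0, 13.0], [781.0, -40.0], [866.0, -10.0], [847.0, 43.0]]
0.000283006361879945
```

```bash
cat >> h.py <<'E'
C=np.array([682.5,-51.5]); A=-12.3   # stop inner corner mm, yaw deg
def rot(a): a=np.radians(a); return np.array([[np.cos(a),-np.sin(a)],[np.sin(a),np.cos(a)]])
def to(x,y,z,ang):
    """tool shift (mm), turn (deg) to bring TCP to x,y,z (mm), tool y axis at world ang"""
    s=get_state(); M=R.from_quat(s["tcp_rot"]).as_matrix(); d=np.array([x,y,z])-1000*np.array(s["eef_pos"])
    a=np.degrees(np.arctan2(M[1,1],M[0,1])); t=(a-ang+90)%180-90
    print("shift",np.round(M.T@d,1),"turn",round(t,1),"now",np.round(1000*np.array(s["eef_pos"]),1),"yang",round(a,1),"j6",round(s["qpos"][5],2),"t",round(s["time"],2),"F",np.round(s["contact_force"],1))
def instop(c):
    p=crate(c)[0]; return np.round(np.r_[rot(-A)@(p[:2]-C),p[2]-A],1)
E
python3 - <<'E'
from h import *
to(501,340,100,103.6);to(501,340,3,103.6)
E
```

```text
shift [-305.  -151.2  130.4] turn -39.2 now [291.3 608.3 230.2] yang 64.4 j6 -0.15 t 0.15 F [ 0.  -0.2  0.2]
shift [-305.1 -151.   227.4] turn -39.2 now [291.3 608.3 230.2] yang 64.4 j6 -0.15 t 0.15 F [ 0.  -0.2  0.2]
```

```bash
python3 -m crank '[[[-45,-22,0],-8,0],[[-90,-44,0],-16,0],[[-135,-66,0],-24,0],[[-180,-88,0],-32,0],[[-225,-110,0],-39.2,0],[[-270,-132,0],-39.2,0],[[-305,-151,0],-39.2,0],[[-305,-151,40],-39.2,0],[[-305,-151,80],-39.2,0],[[-305,-151,120],-39.2,0]]'
python3 -m crank '[[[0,0,30],0,0],[[0,0,60],0,0],[[0,0,85],0,0],[[0,0,100],0,0],[[0,0,107],0,0],[[0,0,107],0,0]]'
python3 - <<'E'
from h import *
c=read_camera("scene");cv2.imwrite("pics/sc1.png",cv2.resize(c["frame"][150:330,170:410],(800,600),interpolation=cv2.INTER_CUBIC))
to(501,340,3,103.6)
E
```

```text
time: 1.15
eef_pos: [0.5018, 0.3401, 0.1101]
tcp_rot: [-0.118, 0.993, 0.0, 0.0]
contact_force: [0.3, 0.1, -0.0]
opening: 0.997
finger_force: 0.0
time: 1.75
eef_pos: [0.502, 0.3432, 0.0051]
tcp_rot: [-0.118, 0.993, 0.002, 0.001]
contact_force: [-0.5, 6.9, -0.5]
opening: 0.999
finger_force: 0.0
shift [ 1.5 -2.9  2.1] turn -0.0 now [501.8 343.1   5.1] yang 103.6 j6 -1.38 t 1.8 F [-0.7  6.  -0. ]
```

View pics/sc1.png

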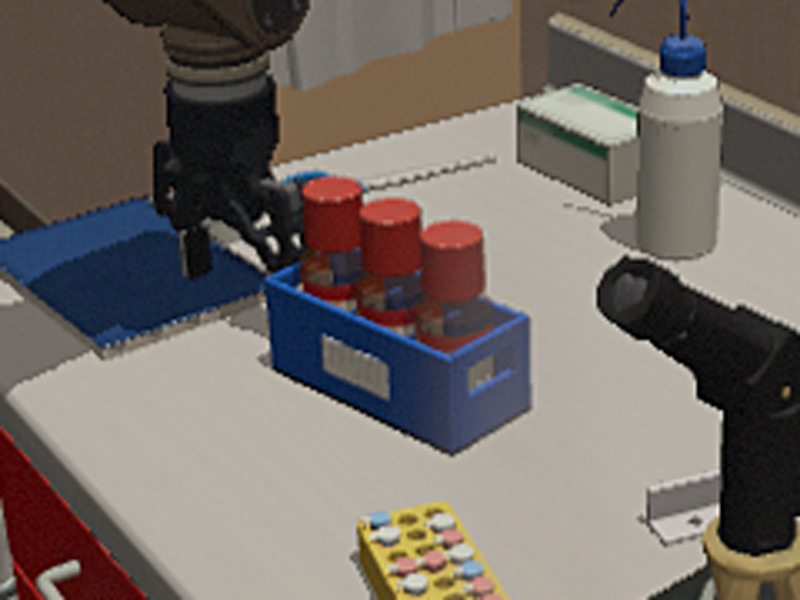

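The crop shows the gripper's wide knuckles (near 285,200) already reaching over the crate's end: contact came about 75 mm from the axis rather than 57. I'll back off and measure the gripper's real profile from depth.

```bash
cat > prof.py <<'E'
from h import *
s=get_state();M=R.from_quat(s["tcp_rot"]).as_matrix();t=np.array(s["eef_pos"])
Q=[]
for n in ("scene","top"):
    P=cloud(read_camera(n)).reshape(-1,3);P=P[~np.isnan(P[:,0])]
    q=1000*(P-t)@M; q=q[(abs(q[:,0])<70)&(abs(q[:,1])<110)&(q[:,2]<25)&(q[:,2]>-170)];Q.append(q)
q=np.vstack(Q)
print("op",s["opening"])
for z in range(20,-170,-10):
    b=q[(q[:,2]<=z)&(q[:,2]>z-10)]
    if len(b)>5: print("behind TCP",-z,"..",10-z,len(b),"x",np.round(np.percentile(b[:,0],[1,99]),0),"y",np.round(np.percentile(b[:,1],[1,99]),0))
E
python3 - <<'E'
from h import *
s=get_state();M=R.from_quat(s["tcp_rot"]).as_matrix()
print(M.T@s["contact_force"],M.T@s["wrist_torque"],s["wrist_torque"],crate(read_camera("top")))
E
python3 -m crank '[[[0,10,0],0,0],[[0,10,-40],0,0],[[0,10,-80],0,0],[[0,10,-120],0,0],[[0,10,-160],0,0],[[0,10,-200],0,0],[[0,10,-200],0,0]]' && python3 prof.py
python3 -m crank '[[[0,0,0],0,128],[[0,0,0],0,128],[[0,0,0],0,128],[[0,0,0],0,128],[[0,0,0],0,128]]' >/dev/null&& python3 prof.py
```

```text
[-0.69229828  5.97167884  0.0418758 ] [-0.81126196 -0.0671225  -0.0520671 ] [0.80422408 0.12523002 0.05388367] (array([537.74554443, 188.33413696,  13.88587189]), (72.87792205810547, 167.75242614746094), 424, np.float64(0.06941151480484531))
time: 2.55
eef_pos: [0.5026, 0.3526, 0.213]
tcp_rot: [-0.119, 0.993, 0.002, 0.007]
contact_force: [-0.0, 1.2, -0.1]
opening: 1.0
finger_force: 0.0
op 0.9999410461254425
behind TCP 10 .. 20 31 x [-10.  11.] y [-52.  46.]
behind TCP 20 .. 30 90 x [-12.  13.] y [-57.  51.]
behind TCP 30 .. 40 95 x [-10.  12.] y [-57.  54.]
behind TCP 40 .. 50 95 x [-11.  13.] y [-58.  53.]
behind TCP 50 .. 60 92 x [-11.  14.] y [-59.  55.]
behind TCP 60 .. 70 191 x [-13.  14.] y [-75.  72.]
behind TCP 70 .. 80 204 x [-11.  18.] y [-75.  73.]
behind TCP 80 .. 90 240 x [-14.  18.] y [-73.  73.]
behind TCP 90 .. 100 253 x [-12.  20.] y [-72.  71.]
behind TCP 100 .. 110 267 x [-12.  21.] y [-72.  69.]
behind TCP 110 .. 120 369 x [-11.  14.] y [-70.  64.]
behind TCP 120 .. 130 88 x [-10.  32.] y [-63.  60.]
behind TCP 130 .. 140 163 x [-20.  38.] y [-39.  15.]
behind TCP
[... 363 characters left out ...]
y [-36.  28.]
behind TCP 40 .. 50 74 x [-12.  13.] y [-40.  34.]
behind TCP 50 .. 60 170 x [-13.  14.] y [-55.  53.]
behind TCP 60 .. 70 158 x [-11.  16.] y [-57.  56.]
behind TCP 70 .. 80 188 x [-12.  18.] y [-61.  57.]
behind TCP 80 .. 90 202 x [-11.  19.] y [-64.  62.]
behind TCP 90 .. 100 223 x [-12.  21.] y [-69.  64.]
behind TCP 100 .. 110 354 x [-12.  21.] y [-68.  61.]
behind TCP 110 .. 120 147 x [-9. 13.] y [-47.  36.]
behind TCP 120 .. 130 85 x [-11.  30.] y [-41.  21.]
behind TCP 130 .. 140 157 x [-19.  38.] y [-39.  16.]
behind TCP 140 .. 150 179 x [-23.  38.] y [-39.  19.]
behind TCP 150 .. 160 191 x [-26.  39.] y [-39.  17.]
behind TCP 160 .. 170 199 x [-22.  39.] y [-39.  18.]
```

```bash
cat > prof2.py <<'E'
from h import *
s=get_state();M=R.from_quat(s["tcp_rot"]).as_matrix();t=np.array(s["eef_pos"])
P=cloud(read_camera("scene")).reshape(-1,3);q=1000*(P[~np.isnan(P[:,0])]-t)@M
q=q[(abs(q[:,0])<60)&(abs(q[:,1])<85)]
ys=range(-80,81,16)
print("y",list(ys))
for z in list(range(0,110,10))+list(range(110,135,4)):
    h=10 if z<110 else 4; r=[]
    for y in ys:
        b=q[(-q[:,2]>=z)&(-q[:,2]<z+h)&(q[:,1]>=y)&(q[:,1]<y+16),0]
        r.append(int(np.percentile(b,95)) if len(b)>2 else '.')
    print(z,r)
E
python3 prof2.py; python3 -m crank '[[[0,0,0],0,0],[[0,0,0],0,0],[[0,0,0],0,0],[[0,0,0],0,0],[[0,0,0],0,0]]' >/dev/null; python3 prof2.py
```

```text
y [-80, -64, -48, -32, -16, 0, 16, 32, 48, 64, 80]
0 ['.', '.', '.', 9, '.', '.', 7, '.', '.', '.', '.']
10 ['.', '.', 8, 11, '.', '.', 12, '.', '.', '.', '.']
20 ['.', '.', 7, 11, '.', '.', 10, '.', '.', '.', '.']
30 ['.', '.', 7, 11, '.', '.', 10, '.', '.', '.', '.']
40 ['.', '.', 12, 14, '.', '.', 11, 10, '.', '.', '.']
50 ['.', 13, 13, 13, '.', '.', 13, 13, 13, '.', '.']
60 ['.', 12, 12, 15, '.', 16, 14, 12, 12, '.', '.']
70 ['.', 13, 11, 18, 16, 16, 17, 12, 12, '.', '.']
80 [11, 11, '.', 17, 16, 16, 17, '.', 12, '.', '.']
90 [11, 12, 10, 18, 20, 19, 18, 11, 13, 12, '.']
100 [12, 13, 11, 18, 21, 21, 19, 11, 12, '.', '.']
110 ['.', '.', 9, 11, 12, 11, 11, 10, '.', '.', '.']
114 ['.', '.', 11, 13, 12, 12, 11, '.', '.', '.', '.']
118 ['.', '.', 10, 10, 12, 12, 12, '.', '.', '.', '.']
122 ['.', '.', 10, 12, 12, '.', '.', '.', '.', '.', '.']
126 ['.', '.', 8, 12, '.', '.', '.', '.', '.', '.', '.']
130 ['.', '.', 14, 32, 36, 35, '.', '.', '.', '.', '.']
134 ['.', '.', 18, 30, 38, 37, '.', '.', '.', '.', '.']
y [-80, -64, -48, -32, -16, 0, 16, 32, 48, 64, 80]
0 ['.', '.', '.', '.', '.',
[... 230 characters left out ...]
1, 7, '.', '.']
50 ['.', 12, 11, '.', '.', '.', '.', 11, 12, '.', '.']
60 [11, 13, 12, '.', '.', '.', '.', 13, 12, 13, '.']
70 [13, 12, 16, 17, 10, 10, 16, 17, 13, 12, '.']
80 [13, 11, 17, 17, 11, 12, 16, 17, 12, 11, '.']
90 [11, 12, 16, 19, 17, 18, 17, '.', 13, 12, '.']
100 [12, 13, 11, 19, 19, 20, 19, 10, 13, 13, '.']
110 [13, 13, 12, 12, 14, 16, 11, 11, 12, '.', '.']
114 [11, 13, 10, 11, 12, 11, 11, 10, 13, '.', '.']
118 [9, 11, 10, 12, 12, 11, 11, '.', 14, '.', '.']
122 ['.', '.', 8, 11, 10, '.', '.', '.', '.', '.', '.']
126 ['.', '.', 11, 15, '.', '.', '.', '.', '.', '.', '.']
130 ['.', '.', 17, 30, 35, 36, '.', '.', '.', '.', '.']
134 ['.', '.', 15, 35, 37, 37, '.', '.', '.', '.', '.']
```

```bash
sed -i 's/np.percentile(b,95)/np.percentile(b,5)/' prof2.py
python3 -m crank '[[[0,0,0],8,0],[[0,0,0],16,0],[[0,0,0],24,0],[[0,0,0],32,0],[[0,0,0],40,0],[[0,0,0],48,0],[[0,0,0],56,0],[[0,0,0],64,0],[[0,0,0],72,0],[[0,0,0],80,0]]' 
python3 -m crank '[[[0,0,0],5,0],[[0,0,0],10,0],[[0,0,0],10,0]]' >/dev/null; python3 prof2.py
python3 - <<'E'
from h import *
p=crate(read_camera("top"))[0];print(p,instop(read_camera("top")))
w=p[:2]+rot(13.7)@[-52,111];print(w);to(*w,9,13.7)
E
```

```text
time: 4.85
eef_pos: [0.4991, 0.3505, 0.2043]
tcp_rot: [0.55, 0.835, -0.0, 0.0]
contact_force: [-0.1, 0.0, -0.1]
opening: 1.003
finger_force: 0.0
y [-80, -64, -48, -32, -16, 0, 16, 32, 48, 64, 80]
0 ['.', '.', '.', '.', '.', '.', '.', '.', '.', '.', '.']
10 ['.', -6, -10, '.', '.', '.', '.', -11, '.', '.', '.']
20 ['.', -12, -11, '.', '.', '.', '.', -11, -8, '.', '.']
30 ['.', -9, -11, '.', '.', '.', '.', -11, -9, '.', '.']
40 ['.', -11, -11, '.', '.', '.', '.', -11, -10, '.', '.']
50 ['.', -12, -11, '.', '.', '.', '.', -10, -13, '.', '.']
60 [-13, -13, -12, '.', '.', '.', '.', -13, -13, -13, '.']
70 [-13, -11, -15, -18, -11, -12, -15, -16, -12, -13, '.']
80 [-13, -13, -18, -17, -13, -14, -18, -18, -13, -12, '.']
90 [-11, -13, -12, -19, -19, -19, -19, '.', -12, -12, '.']
100 [-12, -13, -12, -19, -19, -20, -20, -13, -13, -14, '.']
110 [-11, -13, -10, -12, -14, -16, -12, -10, -12, -11, '.']
114 [-13, -13, -10, -12, -13, -12, -10, -11, -9, -11, '.']
118 [-10, -11, -10, -12, -15, -12, -10, -11, -12, '.', '.']
122 ['.', '.', -11, -12, -12, '.', '.', '.', '.', '.', '.']
126 ['.', '.', -9, -13, -31, '.', '.', '.', '.', '.', '.']
130 ['.', '.', -14, -33, -37, -37, '.', '.', '.', '.', '.']
134 ['.', '.', -20, -32, -38, -38, '.', '.', '.', '.', '.']
[538.48626709 187.12963867  13.75026703] [-191.9  202.4   26.3]
[461.67667864 282.6560074 ]
shift [-57.1 -52.4 195.3] turn -0.0 now [499.1 350.5 204.3] yang 13.7 j6 0.21 t 5.3 F [0.8 0.9 1. ]
```

```bash
python3 -m crank '[[[-25,-26,0],0,0],[[-50,-52,30],0,0],[[-50,-52,75],0,0],[[-50,-52,120],0,0],[[-50,-52,155],0,0],[[-50,-52,180],0,0],[[-50,-52,193],0,0],[[-50,-52,193],0,0]]' 
python3 -m crank '[[[-4,0,0],0,0],[[-8,0,0],0,0],[[-12,0,0],0,0],[[-16,0,0],0,0],[[-20,0,0],0,0],[[-24,0,0],0,0],[[-28,0,0],0,0],[[-32,0,0],0,0],[[-36,0,0],0,0],[[-40,0,0],0,0]]'
python3 - <<'E'
from h import *
s=get_state();M=R.from_quat(s["tcp_rot"]).as_matrix();print(M.T@s["contact_force"],M.T@s["wrist_torque"])
c=read_camera("top");p=crate(c);print(p,instop(c));to(500,200,11,13.7)
print("tool in crate", rot(-p[0][2])@(1000*np.array(get_state()["eef_pos"])[:2]-p[0][:2]))
E
```

```text
time: 6.1
eef_pos: [0.459, 0.2891, 0.0096]
tcp_rot: [0.618, 0.786, -0.002, -0.001]
contact_force: [0.3, -0.0, -0.0]
opening: 0.996
finger_force: 0.0
time: 7.1
eef_pos: [0.4698, 0.2525, 0.0121]
tcp_rot: [0.618, 0.786, 0.002, -0.0]
contact_force: [-2.2, 8.1, 1.7]
opening: 0.998
finger_force: 0.0
[ 8.42236425 -0.24410842 -1.65048846] [-0.03847032  0.96112872 -0.41694013]
(array([543.0446167 , 169.18441772,  13.8797226 ]), (73.14965057373047, 165.42462158203125), 304, np.float64(0.0691879433838658)) [-183.3  185.9   26.2]
shift [-57.5  17.    0.9] turn -0.0 now [469.9 251.9  12. ] yang 13.7 j6 0.06 t 7.15 F [-1.   6.6  0.9]
tool in crate [-51.18189144  97.82493795]
```

```bash
cat > prof3.py <<'E'
from h import *
s=get_state();M=R.from_quat(s["tcp_rot"]).as_matrix();t=np.array(s["eef_pos"]);q=[]
for i in range(5):
    P=cloud(read_camera("scene")).reshape(-1,3);q.append(1000*(P[~np.isnan(P[:,0])]-t)@M)
q=np.vstack(q);q=q[(abs(q[:,0])<60)&(abs(q[:,1])<85)]
print("open",s["opening"])
for z in range(-4,84,4):
    b=q[(-q[:,2]>=z)&(-q[:,2]<z+4)]
    f=b[b[:,0]<-6]
    if len(f)>4: print(z,len(f),"front x med %.1f"%np.median(f[:,0]),"p10 %.1f"%np.percentile(f[:,0],10),"y",np.round(np.percentile(b[:,1],[2,98])))
E
python3 -m crank '[[[10,0,0],0,0],[[10,0,-40],0,0],[[10,0,-90],0,0],[[10,0,-130],0,0],[[10,0,-150],0,0],[[10,0,-150],0,0]]' >/dev/null; python3 prof3.py
python3 -m crank '[[[0,0,0],0,255],[[0,0,0],0,255],[[0,0,0],0,255],[[0,0,0],0,255],[[0,0,0],0,255],[[0,0,0],0,255],[[0,0,0],0,255]]' >/dev/null; python3 prof3.py
```

```text
open 0.9973024750058782
8 10 front x med -8.0 p10 -9.2 y [-54.  44.]
12 40 front x med -8.3 p10 -11.5 y [-53.  50.]
16 68 front x med -10.1 p10 -12.3 y [-58.  48.]
20 89 front x med -8.5 p10 -11.9 y [-60.  53.]
24 89 front x med -9.0 p10 -12.1 y [-59.  53.]
28 91 front x med -9.0 p10 -11.8 y [-61.  52.]
32 89 front x med -9.3 p10 -11.6 y [-60.  53.]
36 97 front x med -8.9 p10 -12.1 y [-60.  53.]
40 96 front x med -8.7 p10 -11.8 y [-60.  54.]
44 106 front x med -9.2 p10 -12.2 y [-60.  53.]
48 79 front x med -10.0 p10 -12.6 y [-60.  53.]
52 119 front x med -10.6 p10 -13.0 y [-62.  66.]
56 184 front x med -11.1 p10 -13.3 y [-76.  68.]
60 259 front x med -10.9 p10 -13.6 y [-77.  70.]
64 260 front x med -11.4 p10 -14.0 y [-77.  70.]
68 290 front x med -11.6 p10 -15.6 y [-76.  71.]
72 359 front x med -11.4 p10 -16.8 y [-74.  69.]
76 392 front x med -11.8 p10 -16.7 y [-74.  69.]
80 382 front x med -12.1 p10 -17.2 y [-74.  67.]
open 0.005955207210388777
4 40 front x med -9.5 p10 -11.4 y [-8.  6.]
8 61 front x med -9.5 p10 -11.5 y [-13.  12.]
12 69 front x med -9.3 p10 -11.7 y [-14.  14.]
16 70 front x med -10.1 p10 -11.6 y [-15.  13.]
20 71 front x med -9.0 p10 -11.4 y [-14.  13.]
24 69 front x med -9.7 p10 -11.9 y [-15.  15.]
28 81 front x med -9.0 p10 -11.2 y [-15.  14.]
32 81 front x med -8.4 p10 -11.4 y [-14.  14.]
36 74 front x med -9.6 p10 -12.4 y [-14.  11.]
40 73 front x med -9.1 p10 -12.8 y [-16.  11.]
44 114 front x med -11.0 p10 -12.8 y [-26.  25.]
48 204 front x med -10.8 p10 -13.3 y [-31.  30.]
52 221 front x med -11.1 p10 -13.5 y [-34.  32.]
56 246 front x med -11.2 p10 -13.4 y [-37.  38.]
60 230 front x med -11.0 p10 -13.0 y [-40.  41.]
64 214 front x med -11.7 p10 -14.9 y [-44.  43.]
68 258 front x med -12.7 p10 -16.9 y [-47.  44.]
72 276 front x med -12.6 p10 -17.2 y [-50.  49.]
76 294 front x med -11.7 p10 -16.7 y [-53.  53.]
80 308 front x med -11.9 p10 -16.6 y [-57.  55.]
```

```bash
python3 -m crank '[[[0,0,0],0,0],[[0,0,20],0,0],[[0,0,50],0,0],[[0,0,90],0,0],[[0,0,120],0,0],[[0,0,135],0,0],[[0,0,140],0,0],[[0,0,140],0,0]]' 
python3 -m crank '[[[-6,0,0],0,0],[[-11,0,0],0,0],[[-16,0,0],0,0],[[-21,0,0],0,0],[[-26,0,0],0,0],[[-31,0,0],0,0],[[-36,0,0],0,0],[[-41,0,0],0,0],[[-46,0,0],0,0],[[-50,0,0],0,0]]'
cat > chk.py <<'E'
from h import *
s=get_state();M=R.from_quat(s["tcp_rot"]).as_matrix();print("Ftool",M.T@s["contact_force"],M.T@s["wrist_torque"])
c=read_camera("top");p=crate(c);print(p,"stop",instop(c));to(500,200,21,13.7)
print("tool in crate", rot(-p[0][2])@(1000*np.array(get_state()["eef_pos"])[:2]-p[0][:2]))
E
python3 chk.py
```

```text
time: 9.75
eef_pos: [0.4677, 0.2606, 0.0216]
tcp_rot: [0.618, 0.786, 0.0, 0.0]
contact_force: [-0.8, 1.1, 0.2]
opening: 0.997
finger_force: 0.0
time: 10.75
eef_pos: [0.4798, 0.2137, 0.0231]
tcp_rot: [0.618, 0.786, 0.002, -0.0]
contact_force: [-3.5, 9.4, 2.1]
opening: 1.001
finger_force: 4.8
Ftool [ 9.95865687 -1.1532302  -2.05869602] [-0.05362806  1.2668036  -0.44719142]
(array([553.97613525, 131.84927368,  15.36536121]), (72.62135314941406, 164.9159698486328), 285, np.float64(0.0686710372525372)) stop [-164.6  151.8   27.7]
shift [-17.5  16.4   2.1] turn -0.1 now [480.  213.2  23.1] yang 13.6 j6 -0.02 t 10.8 F [-2.5  7.4  2.7]
tool in crate [-49.82800395  98.01231903]
```

```bash
python3 -m crank '[[[-6,0,0],0,0],[[-11,0,0],0,0],[[-16,0,0],0,0],[[-21,0,0],0,0],[[-26,0,0],0,0],[[-31,0,0],0,0],[[-36,0,0],0,0],[[-36,0,0],0,0]]'
python3 -m crank '[[[15,0,0],0,0],[[40,0,0],0,0],[[40,0,-40],0,0],[[40,0,-90],0,0],[[40,0,-120],0,128],[[40,0,-120],0,128]]' >/dev/null
python3 chk.py
python3 - <<'E'
from h import *
p=crate(read_camera("top"))[0]
for d in (45,): 
    w=p[:2]+rot(p[2])@[-38-11-14,d];print(w);to(*w,26,p[2]-90)
E
```

```text
time: 11.6
eef_pos: [0.4883, 0.1781, 0.0231]
tcp_rot: [0.618, 0.786, 0.002, 0.0]
contact_force: [-2.7, 6.6, 3.1]
opening: 1.0
finger_force: 3.4
Ftool [ 1.16278153 -0.26781462 -0.21219938] [-0.01280947 -0.02972607  0.02258078]
(array([568.53845215,  85.50961304,  17.1457386 ]), (72.81877899169922, 140.0310821533203), 307, np.float64(0.06883575620556437)) stop [-140.5  109.6   29.4]
shift [-20.8  14.5 124.1] turn -0.1 now [480.1 216.6 145. ] yang 13.6 j6 -0.01 t 12.25 F [-0.5  0.3 -1. ]
tool in crate [-45.82996125 151.31228407]
[495.12812986 110.10566764]
shift [-106.9   -9.2  116.5] turn 86.7 now [478.6 216.1 142.5] yang 13.6 j6 -0.01 t 12.3 F [-0.3 -0.4 -0.4]
```

```bash
python3 -m crank '[[[0,-10,-30],-8,0],[[0,-30,-30],-16,0],[[0,-50,-30],-24,0],[[-20,-70,-30],-32,0],[[-50,-90,-30],-40,0],[[-80,-100,-30],-48,0],[[-100,-100,-30],-56,0],[[-100,-100,-30],-64,0],[[-100,-100,-30],-72,0],[[-100,-100,-30],-78.4,0]]'
python3 chk.py
python3 - <<'E'
from h import *
c=read_camera("top")
cv2.imwrite("pics/top1.png",c["frame"][100:400,120:520])
E
```

```text
time: 13.3
eef_pos: [0.4031, 0.0948, 0.1692]
tcp_rot: [-0.019, 1.0, 0.0, -0.002]
contact_force: [-0.2, -0.4, -0.6]
opening: 1.001
finger_force: 0.0
Ftool [ 0.25258365 -0.39250336  0.61728778] [ 0.00927911 -0.02112956  0.02997364]
(array([563.93249512,  98.84875488,  17.16560173]), (72.72500610351562, 168.3070526123047), 437, np.float64(0.06944320333693255)) stop [-147.9  121.6   29.5]
shift [-101.8  100.9  147.8] turn 78.7 now [403.1  94.9 169.2] yang 92.4 j6 -1.63 t 13.35 F [-0.6  0.1 -0.2]
tool in crate [-154.79614075   43.70048795]
```

View pics/top1.png

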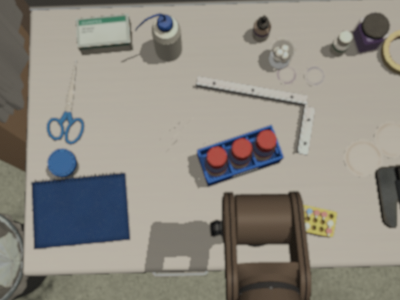

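The top view shows the crate at about (240,155) in the crop, clear of the rails, with the long rail ahead and the rack at (318,222). Next is the long-side push.

```bash
python3 -m crank '[[[-29,1,20],0,0],[[-57,5,50],0,0],[[-57,5,90],0,0],[[-57,5,125],0,0],[[-57,5,142],0,0],[[-57,5,148],0,0],[[-57,5,148],0,0]]' 
python3 chk.py
python3 -m crank '[[[-5,0,0],0,0],[[-10,0,0],0,0],[[-15,0,0],0,0],[[-20,0,0],0,0],[[-25,0,0],0,0],[[-30,0,0],0,0],[[-35,0,0],0,0],[[-40,0,0],0,0],[[-45,0,0],0,0],[[-50,0,0],0,0]]'
python3 chk.py
```

```text
time: 14.1
eef_pos: [0.46, 0.1021, 0.022]
tcp_rot: [-0.017, 1.0, 0.0, -0.002]
contact_force: [0.5, -0.5, 0.9]
opening: 1.003
finger_force: 0.0
Ftool [-0.51743807 -0.4677901  -0.85776935] [0.03061819 0.00049989 0.01185469]
(array([564.45043945,  99.13715363,  17.18140602]), (73.26265716552734, 168.22531127929688), 354, np.float64(0.06935463930228969)) stop [-147.4  122.    29.5]
shift [-42.1  96.5   2.2] turn 78.2 now [461.2 102.1  23.2] yang 91.9 j6 -1.6 t 14.15 F [-0.   0.8  0.7]
tool in crate [-97.77728768  33.37388914]
time: 15.15
eef_pos: [0.5081, 0.1041, 0.0219]
tcp_rot: [-0.018, 1.0, 0.0, -0.004]
contact_force: [-6.8, 1.2, 1.0]
opening: 1.002
finger_force: 2.8
Ftool [ 6.71944236  1.49418288 -0.95141986] [-0.26002862  0.77643502 -0.28582342]
(array([573.31408691, 101.23519135,  11.89829731]), (65.0110092163086, 167.51535034179688), 135, np.float64(0.06856462411010567)) stop [-139.2  126.    24.2]
shift [ 5.9 96.2  1.1] turn 78.4 now [509.4 104.1  22.1] yang 92.1 j6 -1.6 t 15.2 F [-3.   0.8 -0.3]
tool in crate [-61.9593705   15.95238608]
```

```bash
python3 -m crank '[[[-6,0,0],0,0],[[-11,0,0],0,0],[[-16,0,0],0,0],[[-21,0,0],0,0],[[-25,0,0],1.5,0],[[-28,0,0],3,0],[[-31,0,0],4.5,0],[[-34,0,0],6,0],[[-37,0,0],7.5,0],[[-40,0,0],9,0]]'
python3 chk.py
```

```text
time: 16.2
eef_pos: [0.5484, 0.1062, 0.0219]
tcp_rot: [0.061, 0.998, 0.0, -0.004]
contact_force: [-5.5, 3.4, 0.7]
opening: 1.002
finger_force: 3.1
Ftool [ 5.85764989  2.73162621 -0.65281543] [-0.39870615  0.87386312 -0.27948937]
(array([597.33953857,  98.11077118,  -4.87002563]), (72.14053344726562, 164.38601684570312), 50, np.float64(0.07037014407793707)) stop [-115.1  128.     7.4]
shift [60.3 87.2  1.5] turn 69.3 now [549.2 106.1  22.1] yang 83.0 j6 -1.44 t 16.25 F [-3.9  2.3 -0.4]
tool in crate [-48.63648582   3.84958541]
```

```bash
python3 -m crank '[[[-5,0,0],1,0],[[-9,-1,0],2,0],[[-13,-1,0],3,0],[[-17,-2,0],4,0],[[-21,-2,0],5,0],[[-25,-3,0],5.3,0],[[-29,-3,0],5.3,0],[[-33,-4,0],5.3,0],[[-37,-4,0],5.3,0],[[-41,-4,0],5.3,0]]'
python3 chk.py
```

```text
time: 17.25
eef_pos: [0.5866, 0.0972, 0.0218]
tcp_rot: [0.107, 0.994, -0.0, -0.007]
contact_force: [-12.4, 2.3, 6.8]
opening: 1.006
finger_force: 6.5
Ftool [12.71057519 -0.35946059 -6.60020367] [0.13874338 1.62654058 0.05675762]
(array([633.02557373,  88.37753296, -12.96528625]), (73.18883514404297, 163.3184051513672), 50, np.float64(0.06911335083584758)) stop [-78.1 126.1  -0.7]
shift [107.7  81.9   2. ] turn 64.0 now [587.7  97.   21.9] yang 77.7 j6 -1.36 t 17.3 F [-7.1  2.1 -0.4]
tool in crate [-46.07198246  -1.72052196]
```

```bash
python3 -m crank '[[[-5,0,0],0,0],[[-10,0,0],0,0],[[-15,0,0],0,0],[[-20,0,0],0,0],[[-25,0,0],0,0],[[-29,0,0],0,0],[[-32,0,0],0,0],[[-34,0,0],0,0],[[-35,0,0],0,0],[[-36,0,0],0,0]]'
python3 chk.py
```

```text
time: 18.3
eef_pos: [0.6221, 0.0895, 0.0214]
tcp_rot: [0.107, 0.994, -0.0, -0.006]
contact_force: [-10.4, 1.8, 3.7]
opening: 1.003
finger_force: 5.3
Ftool [10.57246106 -0.47899706 -3.61910154] [ 0.10137536  1.48136763 -0.01362254]
(array([685.62091064, 157.20739746,  77.75335693]), (8.837841987609863, 72.93994140625), 54, np.float64(0.07010493949235241)) stop [-41.4 204.6  90.1]
shift [143.1  81.9   2. ] turn 64.0 now [622.4  89.4  21.4] yang 77.7 j6 -1.38 t 18.35 F [-8.   1.3  1.8]
tool in crate [-79.66017948  47.40748406]
```

```bash
python3 -m crank '[[[15,0,0],0,0],[[40,0,0],0,0],[[40,0,-45],0,0],[[40,0,-95],0,0],[[40,0,-140],0,0],[[40,20,-140],8,0],[[40,60,-140],16,0],[[40,100,-140],24,0],[[40,120,-140],32,0],[[40,120,-140],40,0]]' >/dev/null
python3 -m crank '[[[0,0,0],8,0],[[0,0,0],16,0],[[0,0,0],24,0],[[0,0,0],32,0],[[0,0,0],40,0],[[0,0,0],48,0],[[0,0,0],50,0],[[0,0,0],50,0]]' 
python3 chk.py
python3 - <<'E'
from h import *
w=C+rot(A)@[-97,242]; print(w); to(*w,21,A)
E
```

```text
time: 20.15
eef_pos: [0.6135, 0.2144, 0.1633]
tcp_rot: [0.779, 0.627, 0.0, 0.0]
contact_force: [-0.3, -0.4, 0.2]
opening: 0.999
finger_force: 0.0
Ftool [-0.43531353 -0.2180818  -0.18386161] [-0.02724492 -0.00178889 -0.03567131]
(array([663.11315918,  58.01257324, -12.56885529]), (73.17829895019531, 121.19099426269531), 270, np.float64(0.06859669823083703)) stop [-42.3 102.9  -0.3]
shift [ -38.2 -107.9  142.2] turn -26.0 now [613.4 214.4 163.3] yang -12.3 j6 0.39 t 20.2 F [ 0.9 -0.9  0.5]
tool in crate [-82.50457044 141.79163836]
[639.27993276 205.60897648]
shift [ -3.1  27.  142.3] turn 0.0 now [613.4 214.4 163.3] yang -12.3 j6 0.39 t 20.2 F [ 0.9 -0.9  0.5]
```

```bash
python3 -m crank '[[[0,14,0],0,0],[[0,27,30],0,0],[[0,27,70],0,0],[[0,27,110],0,0],[[0,27,135],0,0],[[0,27,142],0,0],[[0,27,142],0,0]]' 
python3 -m crank '[[[-8,0,0],0,0],[[-15,0,0],0,0],[[-20,0,0],0,0],[[-25,0,0],0,0],[[-30,0,0],0,0],[[-35,0,0],0,0],[[-40,0,0],0,0],[[-45,0,0],0,0],[[-48,0,0],0,0],[[-48,0,0],0,0]]'
cat > chk2.py <<'E'
from h import *
s=get_state();M=R.from_quat(s["tcp_rot"]).as_matrix();print("Ftool",M.T@s["contact_force"],"t",s["time"])
c=read_camera("top");p=crate(c);print(p,"stop",instop(c),"tool stop",rot(-A)@(1000*np.array(s["eef_pos"])[:2]-C))
E
python3 chk2.py
```

```text
time: 20.9
eef_pos: [0.6389, 0.2085, 0.0201]
tcp_rot: [0.779, 0.627, -0.001, -0.001]
contact_force: [-0.6, 0.3, 1.1]
opening: 1.003
finger_force: 0.0
time: 21.9
eef_pos: [0.6303, 0.1635, 0.023]
tcp_rot: [0.778, 0.628, 0.003, -0.0]
contact_force: [-0.2, 6.4, 1.6]
opening: 1.003
finger_force: 3.2
Ftool [ 6.26015787 -1.5513124  -1.58766334] t 21.9
(array([660.60186768,  33.35868835, -11.6194458 ]), (74.57645416259766, 119.70248413085938), 214, np.float64(0.06831095649582031)) stop [-39.5  78.2   0.7] tool stop [-96.8027762  198.92859478]
```

```bash
python3 -m crank '[[[-5,0,0],0,0],[[-9,0,0],0,0],[[-12,0,0],0,0],[[-14,0,0],0,0],[[-15,0,0],0,0],[[-16,0,0],0,0]]'; python3 chk2.py
python3 -m crank '[[[-1,0,0],0,0],[[-2,0,0],0,0],[[-2,0,0],0,0]]'; python3 chk2.py
```

```text
time: 22.55
eef_pos: [0.627, 0.1484, 0.023]
tcp_rot: [0.778, 0.628, 0.003, -0.0]
contact_force: [1.3, 9.1, 1.4]
opening: 1.001
finger_force: 4.4
Ftool [ 9.18275557 -0.68027064 -1.34535115] t 22.55
(array([656.49017334,  17.35238266, -12.28425598]), (72.66958618164062, 114.40449523925781), 199, np.float64(0.06876619499570147)) stop [-40.1  61.7   0. ] tool stop [-96.7765223  183.54671963]
time: 22.9
eef_pos: [0.6266, 0.1465, 0.023]
tcp_rot: [0.778, 0.628, 0.003, -0.0]
contact_force: [0.9, 8.0, 0.7]
opening: 0.998
finger_force: 4.2
Ftool [ 7.96251553 -0.82171456 -0.69798596] t 22.9
(array([655.86737061,  14.95294952, -10.86291504]), (74.16426849365234, 112.97068786621094), 197, np.float64(0.06820578646990971)) stop [-40.2  59.3   1.4] tool stop [-96.77023467 181.50310448]
```

```bash
python3 -m crank '[[[-1,0,0],0,0],[[-2,0,0],0,0],[[-3,0,0],0,0],[[-3,0,0],0,0]]'; python3 chk2.py
```

```text
time: 23.35
eef_pos: [0.6261, 0.1439, 0.023]
tcp_rot: [0.778, 0.628, 0.003, -0.0]
contact_force: [1.5, 9.0, -0.3]
opening: 1.002
finger_force: 4.8
Ftool [ 9.07015035 -0.45786478  0.31997985] t 23.35
(array([655.13061523,  11.19432449, -10.47011566]), (73.74040985107422, 110.26778411865234), 204, np.float64(0.06850162504370094)) stop [-40.1  55.4   1.8] tool stop [-96.71690833 178.87901094]
```

```bash
python3 -m crank '[[[-1,0,0],0,0],[[-2,0,0],0,0],[[-2,0,0],0,0]]'|grep -E "eef|contact"
python3 -m crank '[[[-1,0,0],0,0],[[-2,0,0],0,0],[[-2,0,0],0,0]]'|grep -E "eef|contact"
python3 - <<'E'
from h import *
c=read_camera("top");f=c["frame"][160:280,270:450]
cv2.imwrite("pics/top2.png",cv2.resize(f,(800,533),interpolation=cv2.INTER_CUBIC))
E
```

```text
eef_pos: [0.6267, 0.1434, 0.0236]
contact_force: [4.5, 14.5, 0.1]
eef_pos: [0.6275, 0.1428, 0.0245]
contact_force: [4.8, 18.4, 1.3]
```

View pics/top2.png

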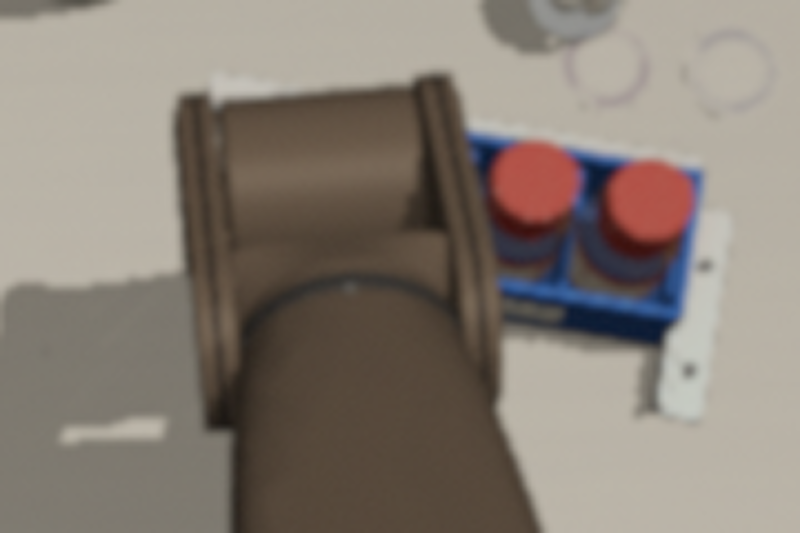

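The view shows the crate's right end against the short rail (around 690,270), where the force rose and motion stopped. I'll retreat and measure it unobstructed.

```bash
python3 -m crank '[[[12,0,0],0,0],[[35,0,0],0,0],[[35,0,-45],0,0],[[35,0,-95],0,0],[[35,0,-140],0,0],[[35,-30,-140],-8,0],[[35,-70,-140],-16,0],[[35,-110,-140],-24,0],[[0,-130,-140],-32,0],[[-40,-130,-140],-40,0]]' >/dev/null
python3 -m crank '[[[0,0,0],-8,0],[[0,0,0],-16,0],[[0,0,0],-24,0],[[0,0,0],-32,0],[[0,0,0],-40,0],[[0,0,0],-48,0],[[0,0,0],-50,0],[[0,0,0],-50,0]]' 
python3 chk2.py
python3 - <<'E'
from h import *
w=C+rot(A)@[-115,88]; print(w); to(*w,22,A-90)
E
```

```text
time: 25.85
eef_pos: [0.4882, 0.1255, 0.1615]
tcp_rot: [0.107, 0.994, -0.0, 0.0]
contact_force: [0.0, -0.8, -0.7]
opening: 0.998
finger_force: 0.0
Ftool [-0.17691337 -0.73998363  0.70957234] t 25.85
(array([661.70025635,  38.24010468, -11.39400482]), (74.18077850341797, 167.12132263183594), 358, np.float64(0.06849087945856136)) stop [-39.4  83.2   0.9] tool stop [-227.52303178  131.55494622]
[588.88643293  58.97850497]
shift [-112.5  -43.4  139.5] turn -0.1 now [488.3 125.6 161.5] yang 77.6 j6 -1.3 t 25.9 F [-0.8  0.1 -0.4]
```

```bash
python3 -m crank '[[[-40,-20,0],0,0],[[-80,-43,0],0,0],[[-112,-43,20],0,0],[[-112,-43,60],0,0],[[-112,-43,100],0,0],[[-112,-43,130],0,0],[[-112,-43,139],0,0],[[-112,-43,139],0,0]]'|grep -E "eef|contact"
python3 -m crank '[[[-6,0,0],0,0],[[-12,0,0],0,0],[[-17,0,0],0,0],[[-21,0,0],0,0],[[-24,0,0],0,0],[[-26,0,0],0,0],[[-27,0,0],0,0],[[-28,0,0],0,0]]'|grep -E "eef|contact"
python3 -m crank '[[[-1,0,0],0,0],[[-2,0,0],0,0],[[-2,0,0],0,0]]'|grep -E "eef|contact"
python3 chk2.py
```

```text
eef_pos: [0.5875, 0.06, 0.0209]
contact_force: [0.9, 0.1, 0.9]
eef_pos: [0.6158, 0.0541, 0.0221]
contact_force: [0.8, -0.1, -0.2]
eef_pos: [0.6159, 0.0541, 0.0217]
contact_force: [-5.6, 1.5, 2.5]
Ftool [ 5.76232624  0.31106573 -2.46861048] t 27.8
(array([680.78143311, 117.21351624,  69.08685303]), (11.331191062927246, 68.67369842529297), 34, np.float64(0.07129022220034664)) stop [-37.6 164.5  81.4] tool stop [-87.573302    89.02591664]
```

```bash
python3 -m crank '[[[-1,0,0],0,0],[[-2,0,0],0,0],[[-2,0,0],0,0]]'|grep -E "eef|contact"
python3 -m crank '[[[-1,0,0],0,0],[[-2,0,0],0,0],[[-2,0,0],0,0]]'|grep -E "eef|contact"
python3 -m crank '[[[-1,0,0],0,0],[[-2,0,0],0,0],[[-2,0,0],0,0]]'|grep -E "eef|contact"
```

```text
eef_pos: [0.6169, 0.0544, 0.0214]
contact_force: [-7.2, 2.2, 3.8]
eef_pos: [0.6174, 0.0544, 0.021]
contact_force: [-10.6, 3.3, 6.0]
eef_pos: [0.6174, 0.0544, 0.0206]
contact_force: [-16.2, 4.4, 8.2]
```

```bash
python3 -m crank '[[[5,0,0],0,0],[[20,0,0],0,0],[[45,0,0],0,0],[[45,0,-45],0,0],[[45,0,-95],0,0],[[90,20,-140],0,0],[[130,20,-140],0,0],[[130,20,-140],0,0]]'|grep -E "eef|contact"
cat > fin.py <<'E'
from h import *
c=read_camera("top");P=cloud(c)
print([np.round(instop(read_camera("top")),1).tolist() for _ in range(3)],crate(c)[1])
# rails again + rack etc
hsv=cv2.cvtColor(c["frame"],cv2.COLOR_BGR2HSV)
S=P.reshape(-1,3)*1000; q=np.c_[(S[:,:2]-C)@rot(A),S[:,2]]
b=(hsv[...,1]>110).reshape(-1)
n=(~b)&(q[:,2]>18)&(q[:,2]<33)
l=q[n&(abs(q[:,0])<15)&(q[:,1]>175)&(q[:,1]<245)];s=q[n&(abs(q[:,1])<15)&(q[:,0]<-80)&(q[:,0]>-108)]
print("long rail x",np.percentile(l[:,0],[2,50,98]) if len(l) else 0,"short rail y",np.percentile(s[:,1],[2,50,98]))
for nm,b in dict(rack=(380,470,290,345,.025,.06),cup=(160,205,240,280,.05,.09),beak=(380,420,130,175,.03,.09)).items():
    t=P[b[2]:b[3],b[0]:b[1]].reshape(-1,3);t=t[(t[:,2]>b[4])&(t[:,2]<b[5])];print(nm,np.round(cv2.minAreaRect((t[:,:2]*1000).astype(np.float32))[0],1))
f=c["frame"][170:260,300:450]
cv2.imwrite("pics/top3.png",cv2.resize(f,(800,480),interpolation=cv2.INTER_CUBIC))
E
python3 fin.py
```

```text
eef_pos: [0.4978, 0.1011, 0.1636]
contact_force: [-0.3, -0.1, -0.1]
[[-38.8, 83.6, 0.0], [-39.0, 83.6, 0.1], [-38.7, 83.8, 0.4]] (73.45779418945312, 166.48971557617188)
long rail x [1.05032419 3.14321383 7.20630419] short rail y [-7.04668516 -4.25815519 -1.89983252]
rack [422.7 -63.8]
cup [558.5 478.5]
beak [8.128e+02 5.000e-01]
```

View pics/top3.png

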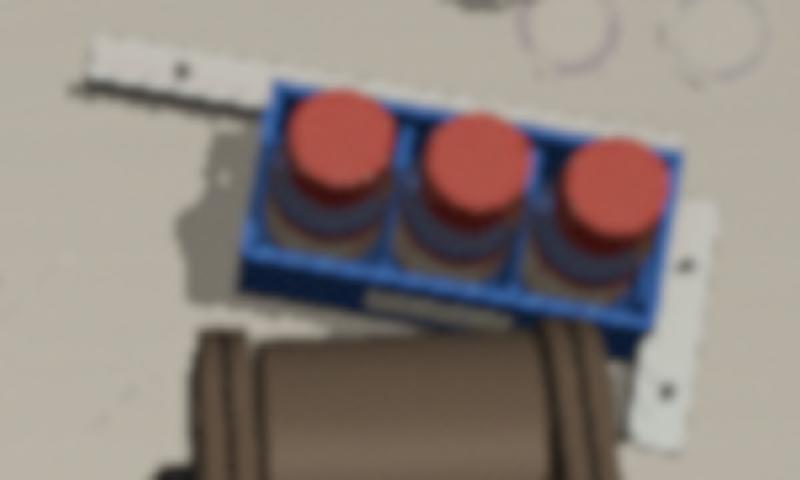

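Looks snug on both rails, but squaring against the long rail may have opened a hair at the short end, so I'll give one last gentle end nudge.

```bash
python3 -m crank '[[[0,40,0],8,0],[[0,80,0],16,0],[[0,100,0],24,0],[[0,100,0],32,0],[[0,100,0],40,0],[[0,100,0],48,0],[[0,100,0],56,0],[[0,100,0],64,0],[[0,100,0],72,0],[[0,100,0],80,0]]' |grep eef
python3 -m crank '[[[0,0,0],8,0],[[0,0,0],10,0],[[0,0,0],10,0]]' |grep eef
python3 - <<'E'
from h import *
w=C+rot(A)@[-89,197]; print(w); to(*w,21,A)
E
```

```text
eef_pos: [0.5238, 0.1968, 0.1613]
eef_pos: [0.5236, 0.1968, 0.1614]
[637.50992997 159.93768254]
shift [-11.5 119.3 140.3] turn -0.1 now [523.6 196.8 161.4] yang -12.4 j6 0.39 t 31.05 F [-0.7  0.  -0.2]
```

```bash
python3 -m crank '[[[-5,45,0],0,0],[[-5,90,0],0,0],[[-9,119,20],0,0],[[-11,119,60],0,0],[[-11,119,100],0,0],[[-11,119,130],0,0],[[-11,119,140],0,0],[[-11,119,140],0,0]]'|grep -E "eef|contact"
python3 -m crank '[[[-5,0,0],0,0],[[-9,0,0],0,0],[[-12,0,0],0,0],[[-14,0,0],0,0],[[-16,0,0],0,0],[[-17,0,0],0,0],[[-18,0,0],0,0],[[-19,0,0],0,0],[[-19,0,0],0,0]]'|grep -E "eef|contact"
python3 -m crank '[[[-1,0,0],0,0],[[-2,0,0],0,0],[[-2,0,0],0,0]]'|grep -E "eef|contact"
python3 -m crank '[[[-1,0,0],0,0],[[-2,0,0],0,0],[[-2,0,0],0,0]]'|grep -E "eef|contact"
```

```text
eef_pos: [0.6353, 0.1607, 0.0197]
contact_force: [0.4, -0.7, 0.5]
eef_pos: [0.6322, 0.1428, 0.0223]
contact_force: [-0.5, 0.9, -0.4]
eef_pos: [0.6319, 0.1422, 0.0223]
contact_force: [1.5, 5.7, -0.8]
eef_pos: [0.6322, 0.1419, 0.0227]
contact_force: [3.5, 10.8, -1.1]
```

```bash
python3 -m crank '[[[-1,0,0],0,0],[[-2,0,0],0,0],[[-3,0,0],0,0],[[-3,0,0],0,0]]'|grep -E "eef|contact"
python3 -m crank '[[[10,0,0],0,0],[[35,0,0],0,0],[[35,0,-45],0,0],[[35,0,-95],0,0],[[35,-40,-140],0,0],[[35,-85,-140],0,0],[[60,-110,-140],0,0],[[60,-110,-140],0,0],[[60,-110,-140],0,0]]'|grep -E "time|eef|contact"
python3 fin.py
python3 - <<'E'
from h import *
c=read_camera("scene");cv2.imwrite("pics/sc2.png",cv2.resize(c["frame"][150:390,200:520],(800,600),interpolation=cv2.INTER_CUBIC))
E
```

```text
eef_pos: [0.6323, 0.1416, 0.0237]
contact_force: [3.0, 18.4, -1.0]
time: 34.65
eef_pos: [0.5358, 0.218, 0.1625]
contact_force: [0.2, -1.2, -0.4]
[[-38.6, 82.8, 0.2], [-38.7, 82.6, -0.0], [-38.5, 82.6, -0.1]] (74.2969970703125, 165.78782653808594)
long rail x [0.73126828 3.1989074  6.35638861] short rail y [-7.16765786 -3.93131742 -1.77596902]
rack [429.9 -34.4]
cup [558.6 478.5]
beak [813.4   0.9]
```

View pics/sc2.png

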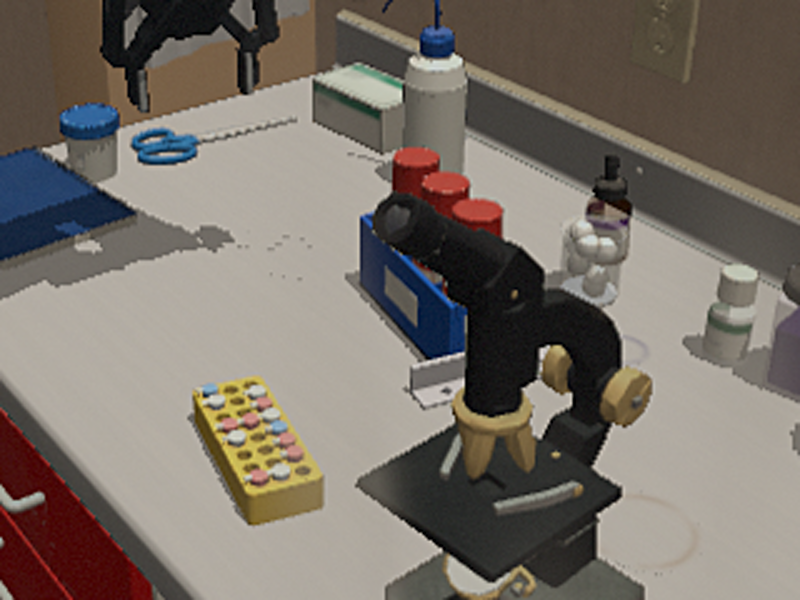

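View pics/top3.png

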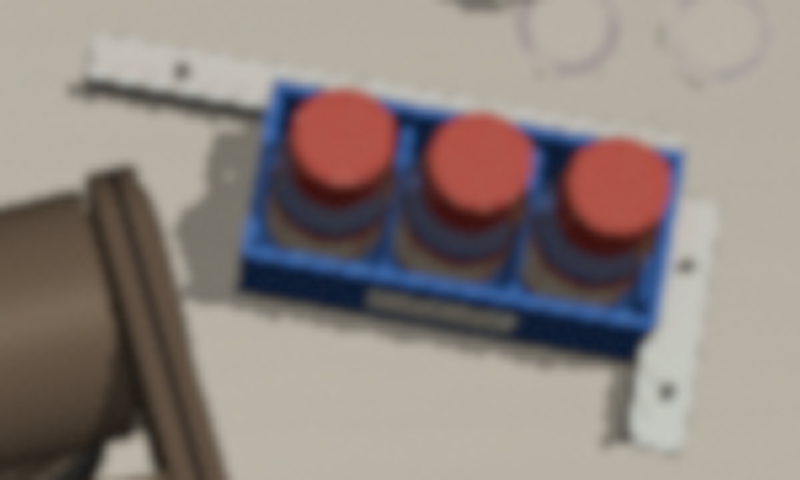

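The crate stands flat, parallel to the rails and snug on both. The bystanders have not moved and the arm is clear, so I'm handing in.

```bash
python3 -c "
from plant import ctrl
print(ctrl.sign_off())"
```

```text
the job is handed in; nothing more can be done
None
```

The crate is parked upright in the corner stop with its long side against the long rail and its end against the short rail; the job was handed in at about 35 s, and the rack, cup and beaker measured where they started.

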